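# Load the glue stick and lift the printer-service caddy

### The job

Get the service caddy ready to carry to the next printer: while the caddy stays standing on the bench, stand the loose glue stick upright in its empty cup, right down on the cup's floor, and let go of it. Then grip the caddy by the middle of its handle, lift it about ten centimetres clear of the bench with both containers still in their cups, and keep it there steady and level for a couple of seconds; finish while still holding it in the air. Leave the other things on the bench where they are.

Things in the scene. Friction and masses are not known exactly. Their poses are not given: they have to be found in the camera images.
- caddy: loose caddy, about 0.32 kg empty (0.26 to 0.40): grey cross-shaped base plate, 6 mm thick, 192 mm along its y, 96 mm along its x; an open grey cup near each y end; across the middle a handle along its x: thin aluminium uprights at x = +-42 mm with a black grip bar between them. Origin: centre of the underside; z up. It may stand turned any way round
- handle (a point): centre of the caddy's black grip bar, 123 mm above the caddy's underside. The bar is 80 mm long along the caddy's x, 14 mm thick (caddy's y), 18 mm high; it stands higher than the containers in the cups, and near the centre of mass in plan
- empty_cup (a point): centre of the inner floor of the empty cup (the caddy's +y end, 72 mm from its middle; axes as the caddy's), 6 mm above the underside. The cup is a round bore 31 mm in diameter and 30 mm deep, outer diameter 38 mm, rim 36 mm above the bench
- oil_cup (a point): centre of the inner floor of the other, equal cup (the caddy's -y end), in which the oil bottle stands
- glue_stick: loose glue stick standing upright on the bench: round, 26 mm in diameter up to 62 mm, then a cap 27 mm in diameter up to its top at 92 mm; 0.035 kg. Origin: centre of its underside; z up along its axis
- oil_bottle: small round oil bottle with a pointed nozzle, 26 mm in diameter, 82 mm tall, loose in the caddy's oil cup. Origin: centre of its underside; z up along its axis
- bowl_green: small round printed bowl, 56 mm across, 32 mm tall, loose bystander; origin: centre of its underside
- gear_orange: flat printed gear, 53 mm across, 10 mm thick, loose bystander; origin: centre of its underside
- marker_black: marker pen lying down along its own y, 125 mm long, 12 mm thick, loose bystander; origin: under its middle
- bracket_black: printed angle bracket, 36x56x45 mm, loose bystander behind the work; origin: centre of its underside
Not all that is in view belongs to the job. What is shaped like the glue_stick but green is not meant. What is shaped like the oil_bottle but pink is not meant.

How it is judged (in metres and radians):
On the way, in this order (a step that is already met when the one before it is completed fails the run):
1. the glue stick stands on the floor of the empty cup, let go, with the caddy standing on the bench (distance between glue_stick and empty_cup below 0.009 m and angle between the z axis of each of glue_stick, oil_bottle and the z axis of caddy, either way round below 0.2 rad and distance between oil_bottle and oil_cup below 0.009 m and contact force between the fingers and glue_stick below 0.1 N and height (world z) of caddy below 0.005 m and angle between caddy's own z axis and vertical below 0.05 rad), for 0.2 s.
2. the caddy is held by its handle, clear of the bench, level and steady for a second, both containers in their cups (distance between glue_stick and empty_cup below 0.009 m and angle between the z axis of each of glue_stick, oil_bottle and the z axis of caddy, either way round below 0.2 rad and distance between oil_bottle and oil_cup below 0.009 m and height (world z) of caddy above 0.07 m and angle between caddy's own z axis and vertical below 0.1 rad and linear speed of caddy below 0.03 m/s and angular speed of caddy below 0.15 rad/s and contact force between the fingers and caddy above 2 N and distance between the grasp point and handle below 0.045 m and contact force between the fingers and glue_stick below 0.5 N and contact force between the fingers and oil_bottle below 0.5 N), for 1 s.
At the end, for the whole second after the job is handed in: caddy held by its bar (TCP within 45 mm of its centre), underside over 70 mm up, tilt under 0.1 rad, slower than 0.03 m/s and 0.15 rad/s; each container's foot within 9 mm of its cup floor's centre, within 0.2 rad of the caddy's upright, untouched by the fingers (all of step 2); the arm keeps its last pose, push and grip.
It fails at once if a bystander is moved by more than 30 mm (distance of any of bowl_green, gear_orange, marker_black, bracket_black from where it was at the start of the episode above 0.03 m).
It fails at once if the caddy is tipped by more than 0.3 rad (angle between caddy's own z axis and vertical above 0.3 rad).
It also fails if it takes over 61 s, if anything falls off the work surface, if the arm or the gripper's body presses on something with over 40 N, if the wrist force passes 120 N, or if a joint passes its speed limit or range.

### The arm

A 7-joint arm with a two-finger parallel gripper is mounted at the origin on a cart in front of the work surface, level with it; the furniture and walls round the work are solid. World frame = base frame: x ahead of the robot, y to its left, z up, the work surface at z = 0. Lengths are in m, angles in degrees, forces in N, time in s.
With the tool pointing down it reaches from about 0.4 to 0.85 m from the base axis. Payload 10.4 kg.
Tool frame: the origin (TCP) lies between the finger pads, 19 mm behind the fingertips; this is the grasp point; z points along the fingers, y is the line along which they close (so a half turn about z gives the same grasp; the last joint's range is limited). The gripper opens to 87 mm and grips with 3 to 60 N. Pads are 19 mm wide; open, the fingers measure 117 mm over their backs; the gripper's body (75 mm by 190 mm) begins 51 mm behind the grasp point.
Start: joints at [66.715, 19.034, -3.707, 83.658, 1.238, 77.344, -5.071], TCP at [0.234, -0.58, 0.241] pointing down, gripper open.
Joint ranges: [-148.97, 148.97], [-28.65, 121.19], [-84.17, 76.75], [9.2, 138.47], [-72.65, 252.65], [3.7, 117.97], [-149.18, 149.18]. Speed limits (degrees/s): [127.2, 127.2, 159.86, 159.86, 180, 180, 180].

### API

Orientations are given as a 3x3 rotation matrix whose columns are the frame's x, y, z axes.
In Python, from station import observe, camera, camera_info, close_job gives the robot as it stands.
- The arm moves only by the shell command python3 -m creep 'ROWS'. ROWS is JSON, one flat list of numbers, 5 for each row, row after row: the opening, from 0 (shut) to 1 (fully open), then the shift along the tool's x, y, z in m, then the turn about the tool's z in rad. In form: [claw, tx, ty, tz, twist, claw, tx, ty, tz, twist, ...]. A call has 1 to 5 rows; each row is the pose to reach, as a shift and turn from the pose commanded when the call began, along the tool's axes at that moment; what a row does not reach only later rows make up. A row lasts 1/10 s, in which the tool goes at most 50 mm and 8.59 degrees, less where a joint would pass 70% of its speed; a pose out of reach is approached as far as the arm can. A call with a gripper value outside its range is refused whole. The fingers move at their own pace and stop on an object; the grip force is fixed at half the most. Time passes only in rows, so rows that repeat a pose let the fingers close. It gives the time, the measured TCP pose, the force, the opening and the grip force at its end, in the units of the state.
- observe(): the state, without advancing time (a new reading comes with each control period).
- camera(name): name is "side" or "top"; returns (picture, depth): 420x560x3 uint8, blue, green, red; 420x560 float32, m along the optical axis (not along the pixel's ray), 0 where there is no reading.
- camera_info(name): a dict with "vfov" (degrees; the focal length in pixels is half the picture's height over the tangent of half this angle, whatever the lens; pixels are square), "cx", "cy" (the principal point, pixels), "R" (3x3) and "t" (3): a world point X has camera coordinates R X + t. Camera axes: x right, y down, z forward; pixel columns grow to the right and rows downward; lengths in m; the calibration is good to about 2 mm. A picture is of the moment at which its call begins. camera_info takes no time and is no camera call.
- close_job(): hands the job in; it is judged then, once.
The state is a dict: "clock": time; "q": joint angles; "qvel": joint speeds; "joint_efforts": joint torques, N m; "eef_pos": TCP position; "ee_rot": TCP orientation; "force": force on the tool from outside, world axes, zero at the start; "moment": the same for the moment, N m; "grip_width": opening from 0.0 (shut) to 1.0 (fully open); "grasp_force": force on a finger pad.
Only numpy, scipy, OpenCV 4.12 (cv2) and the standard library are available. Lean on these libraries where they do the work, as an engineer would, in place of code of your own. Each camera call takes 0.05 s, during which the arm holds its last target. There are 200 camera calls.

## Working session

There is one attempt and no reset: what is moved stays moved. The work goes in short steps, Python scripts to look and compute and a shell command to move; the robot and the scene stay as the last step left them, time stands still between calls to the robot, and variables do not carry over. Pictures are saved under pics/ and viewed, at most 10 in all, crops included, and the job is handed in when it is done.

```bash
mkdir -p pics
python3 - <<'E'
from station import *
import cv2,numpy as np
for n in("top","side"):
    p,d=camera(n);cv2.imwrite(f"pics/{n}0.png",p);np.save(f"pics/{n}0.npy",d);i=camera_info(n);print(n,i)
s=observe();print(s["clock"],s["eef_pos"],s["ee_rot"],s["grip_width"],s["force"])
E
```

```text
top {'vfov': 43.75848886857753, 'cx': 274.06585865421596, 'cy': 205.1171516194452, 'R': array([[ 0.04537462, -0.99896116,  0.00421272],
       [-0.9747876 , -0.04519809, -0.21850919],
       [ 0.2184726 ,  0.00580826, -0.9758258 ]]), 't': array([-0.06744937,  0.58633081,  1.67379684])}
side {'vfov': 48.49485355347045, 'cx': 282.1358724893784, 'cy': 208.48589956401315, 'R': array([[-0.8575093 , -0.51421314,  0.01620622],
       [-0.2225898 ,  0.34242577, -0.912797  ],
       [ 0.46382279, -0.78633926, -0.40809189]]), 't': array([0.45851215, 0.21449304, 0.96985584])}
0.1 [ 0.2338807  -0.5792299   0.24053033] [[ 9.27250634e-01  3.74440843e-01 -5.63209623e-04]
 [ 3.74441258e-01 -9.27249880e-01  1.18480535e-03]
 [-7.85965404e-05 -1.30950043e-03 -9.99999140e-01]] 0.9995230953518407 [ 0.53326926 -0.03838947  0.20413046]
```

View pics/top0.png

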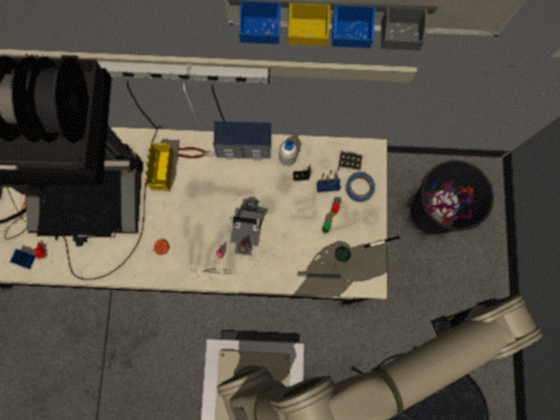

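View pics/side0.png

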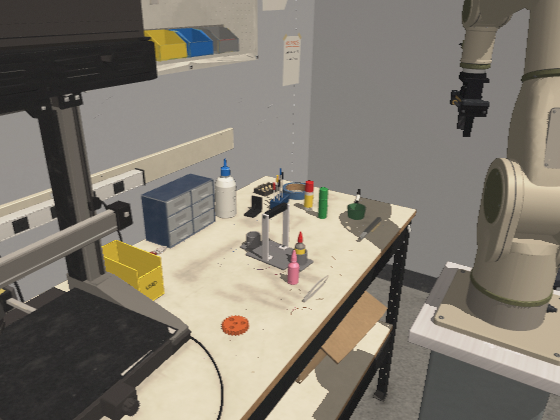

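```bash
cat > h.py <<'E'
import numpy as np,cv2
from station import *
def cloud(n,d):
    i=camera_info(n);f=210/np.tan(np.radians(i["vfov"]/2))
    v,u=np.mgrid[:420,:560]
    c=np.stack([(u-i["cx"])/f*d,(v-i["cy"])/f*d,d],-1)
    return (c-i["t"])@i["R"]
def pix(n,X):
    i=camera_info(n);f=210/np.tan(np.radians(i["vfov"]/2));c=i["R"]@np.array(X)+i["t"]
    return c[:2]/c[2]*f+[i["cx"],i["cy"]]
E
python3 - <<'E'
from h import *
a=cv2.imread("pics/top0.png")[170:290,200:400];b=cv2.imread("pics/side0.png")[170:290,230:390]
a=cv2.resize(a,(800,480),interpolation=cv2.INTER_CUBIC)
b=cv2.resize(b,(800,600),interpolation=cv2.INTER_CUBIC)
cv2.imwrite("pics/ta.png",a);cv2.imwrite("pics/sb.png",b)
for n in("top","side"):
    P=cloud(n,np.load(f"pics/{n}0.npy"));im=cv2.cvtColor(cv2.imread(f"pics/{n}0.png"),cv2.COLOR_BGR2HSV)
    ok=(P[...,0]>.3)&(P[...,0]<.95)&(P[...,1]>-.4)&(P[...,1]<.5)
    print(n,"bench z",np.median(P[...,2][ok]))
    for nm,hs in(("red",((0,6),(174,180))),("yel",((20,33),)),("grn",((50,80),))):
        m=ok&(im[...,1]>140)&(im[...,2]>60)&np.any([(im[...,0]>=l)&(im[...,0]<=h) for l,h in hs],axis=0)&(P[...,2]>.01)
        k,L,S,C=cv2.connectedComponentsWithStats(m.astype(np.uint8))
        for j in range(1,k):
            if S[j,4]>5:
                q=P[L==j];print(nm,C[j].round(),S[j,4],np.median(q,0).round(3),q.min(0).round(3),q.max(0).round(3))
    # bar: z 0.11..0.14
    m=ok&(P[...,2]>.105)&(P[...,2]<.145)
    k,L,S,C=cv2.connectedComponentsWithStats(m.astype(np.uint8))
    for j in range(1,k):
        if S[j,4]>15:
            q=P[L==j];print("hi",C[j].round(),S[j,4],q.mean(0).round(3),cv2.minAreaRect((q[:,:2]*1000).astype(np.float32)))
E
```

```text
top bench z 0.003236123582350801
red [190. 157.] 11 [0.76  0.261 0.014] [0.759 0.247 0.012] [0.764 0.275 0.017]
red [336. 208.] 49 [ 0.585 -0.243  0.091] [ 0.572 -0.253  0.077] [ 0.597 -0.232  0.099]
red [243. 245.] 11 [0.451 0.054 0.078] [0.445 0.051 0.05 ] [0.459 0.062 0.087]
red [220. 252.] 10 [0.423 0.129 0.065] [0.417 0.125 0.047] [0.433 0.134 0.085]
yel [158. 165.] 472 [0.714 0.365 0.064] [0.635 0.318 0.01 ] [0.779 0.388 0.105]
yel [172. 152.] 8 [0.766 0.319 0.039] [0.753 0.317 0.019] [0.772 0.32  0.055]
yel [172. 162.] 6 [0.734 0.32  0.023] [0.728 0.32  0.017] [0.743 0.321 0.042]
yel [171. 171.] 9 [0.703 0.322 0.025] [0.695 0.32  0.018] [0.709 0.322 0.043]
yel [170. 179.] 12 [0.67  0.322 0.033] [0.659 0.32  0.019] [0.685 0.323 0.05 ]
yel [332. 213.] 12 [ 0.577 -0.237  0.038] [ 0.573 -0.247  0.015] [ 0.584 -0.233  0.049]
yel [243. 249.] 6 [0.439 0.057 0.044] [0.438 0.048 0.031] [0.44  0.062 0.052]
grn [326. 226.] 44 [ 0.521 -0.215  0.091] [ 0.511 -0.222  0.037] [ 0.535 -0.206  0.098]
hi [242. 135.] 1513 [0.806 0.075 0.131] ((808.7182006835938, 75.09831237792969), (87.6864242553
[... 1201 characters left out ...]
0.039] [0.439 0.056 0.032] [0.459 0.069 0.045]
grn [323. 200.] 170 [ 0.521 -0.208  0.056] [ 0.513 -0.226  0.01 ] [ 0.539 -0.201  0.091]
hi [225. 177.] 199 [ 0.769 -0.07   0.121] ((771.4943237304688, -72.91893005371094), (52.878211975097656, 39.24729919433594), 53.52832794189453)
hi [177. 192.] 1457 [0.8   0.093 0.124] ((811.1668090820312, 75.60755920410156), (90.96287536621094, 193.69818115234375), 1.085854172706604)
hi [275. 211.] 261 [0.522 0.058 0.122] ((524.7220458984375, 50.549171447753906), (94.66075897216797, 21.290494918823242), 84.79124450683594)
hi [ 86. 265.] 701 [0.689 0.463 0.125] ((693.1715087890625, 462.4668273925781), (67.25586700439453, 32.43207931518555), 48.07484817504883)
```

View pics/ta.png

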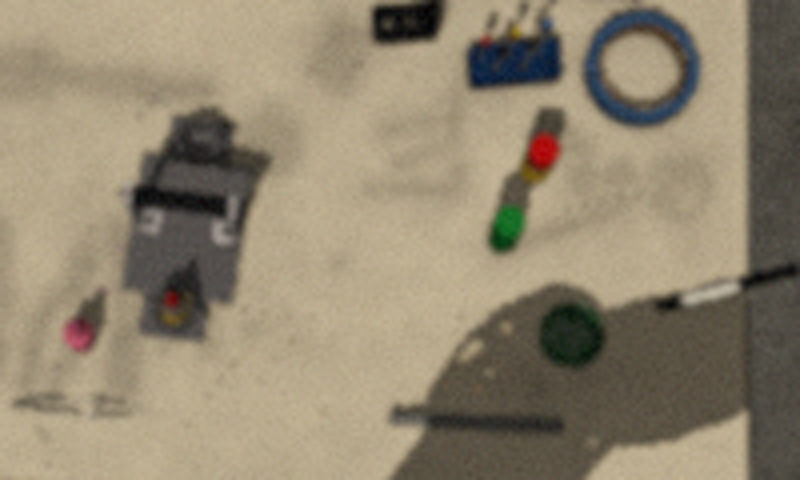

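View pics/sb.png

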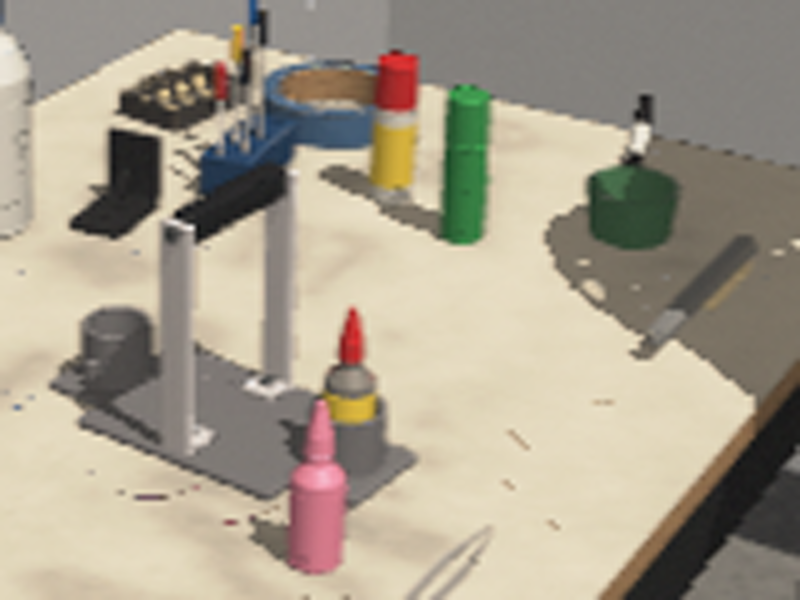

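The side crop shows the red/yellow glue stick at (395,125), with the green decoy beside it. The caddy's empty cup is at (117,350), on the far side. The oil bottle is in the near cup at (350,410), with the pink decoy just in front of it. In the top crop the stick is at (543,150) and the empty cup at (207,130).

```bash
cat >> h.py <<'E'
from scipy.optimize import least_squares
def cyl(P,c0,r,zlo,zhi,R=.03):
    q=P[(P[...,2]>zlo)&(P[...,2]<zhi)&(np.hypot(P[...,0]-c0[0],P[...,1]-c0[1])<R)]
    s=least_squares(lambda c:np.hypot(*(q[:,:2]-c).T)-r,c0,loss="soft_l1",f_scale=.001)
    return s.x.round(4),len(q),round(float(np.sqrt(np.mean(s.fun**2))),4)
E
python3 - <<'E'
from h import *
for n in("top","side"):
    P=cloud(n,np.load(f"pics/{n}0.npy"))
    print(n)
    for z in((.01,.055),(.065,.085)):print(" glue",cyl(P,(.587,-.242),.0132,*z,R=.022))
    t=P[(np.hypot(P[...,0]-.587,P[...,1]+.242)<.02)&(P[...,2]>.088)]
    print(" glue top mean",t.mean(0).round(4),len(t))
    for c in((.594,.043),(.45,.057)): 
        for R in(.026,):print(" cup",cyl(P,c,.019,.012,.036,R))
        t=P[(np.hypot(P[...,0]-c[0],P[...,1]-c[1])<.026)&(P[...,2]>.028)&(P[...,2]<.042)]
        if len(t):print("  rim",cv2.minEnclosingCircle((t[:,:2]*1000).astype(np.float32)),len(t))
    for lo in(.112,.12):
        q=P[(P[...,2]>lo)&(P[...,2]<.145)&(np.hypot(P[...,0]-.522,P[...,1]-.05)<.07)]
        m=q.mean(0);w,V=np.linalg.eigh(np.cov(q[:,:2].T));e=V[:,1];pr=(q[:,:2]-m[:2])@e
        print(" bar",m.round(4),np.degrees(np.arctan2(e[1],e[0])),(m[:2]+e*(pr.min()+pr.max())/2).round(4),np.ptp(pr))
E
```

```text
top
 glue (array([ 0.5867, -0.245 ]), 22, 0.0017)
 glue (array([ 0.5848, -0.2442]), 15, 0.0017)
 glue top mean [ 0.583  -0.2439  0.0928] 42
 cup (array([0.5922, 0.0431]), 55, 0.0031)
  rim ((592.9440307617188, 44.63370895385742), 20.61143684387207) 33
 cup (array([0.452 , 0.0551]), 42, 0.0032)
  rim ((450.2281494140625, 53.30731964111328), 20.365707397460938) 39
 bar [0.5213 0.0495 0.13  ] 84.91273501799836 [0.5213 0.0496] 0.09143725444744624
 bar [0.5215 0.0491 0.1306] 84.78319004108067 [0.5215 0.0496] 0.09145488163118151
side
 glue (array([ 0.5888, -0.2451]), 116, 0.0023)
 glue (array([ 0.5879, -0.2445]), 56, 0.0018)
 glue top mean [ 0.5865 -0.244   0.0894] 18
 cup (array([0.5963, 0.0436]), 182, 0.0027)
  rim ((594.6787109375, 41.67655563354492), 21.82244873046875) 78
 cup (array([0.454 , 0.0547]), 121, 0.0029)
  rim ((452.2507019042969, 58.46897888183594), 18.885536193847656) 78
 bar [0.5214 0.0565 0.1235] 82.3773824291677 [0.5206 0.051 ] 0.09462733490803914
 bar [0.5219 0.0564 0.1263] 83.23725761201719 [0.5212 0.0509] 0.09465850378792552
```

```bash
python3 -m creep '[1,0.226,-0.089,0,0, 1,0.226,-0.089,0,0, 1,0.226,-0.089,0,0, 1,0.226,-0.089,0,0, 1,0.226,-0.089,0,0]'; python3 -m creep '[1,0.226,-0.089,0,0.476, 1,0.226,-0.089,0,0.476, 1,0.226,-0.089,0,0.476, 1,0.226,-0.089,0,0.476, 1,0.226,-0.089,0,0.476]'
```

```text
clock: 0.6
eef_pos: [0.412, -0.4099, 0.2411]
ee_rot: [[0.927, 0.376, 0.0], [0.376, -0.927, 0.001], [0.0, -0.0, -1.0]]
force: [-0.2, -0.2, 1.2]
grip_width: 1.0
grasp_force: 0.0
clock: 1.1
eef_pos: [0.5847, -0.2465, 0.241]
ee_rot: [[0.995, -0.095, -0.0], [-0.095, -0.995, -0.0], [-0.0, 0.0, -1.0]]
force: [1.1, -0.5, -0.5]
grip_width: 1.0
grasp_force: 0.0
```

```bash
python3 -m creep '[1,0,0,0.03,0, 1,0,0,0.06,0, 1,0,0,0.08,0, 1,0,0,0.08,0, 1,0,0,0.08,0]'
```

```text
clock: 1.6
eef_pos: [0.5837, -0.248, 0.1616]
ee_rot: [[0.996, -0.092, -0.0], [-0.092, -0.996, 0.0], [-0.0, -0.0, -1.0]]
force: [0.8, -0.2, -0.4]
grip_width: 0.999
grasp_force: 0.0
```

```bash
python3 -m creep '[1,0.0025,-0.0037,0.02,0, 1,0.0025,-0.0037,0.05,0, 1,0.0025,-0.0037,0.08,0, 1,0.0025,-0.0037,0.09,0, 1,0.0025,-0.0037,0.09,0]'; python3 -m creep '[0,0,0,0,0, 0,0,0,0,0, 0,0,0,0,0, 0,0,0,0,0, 0,0,0,0,0]'
```

```text
clock: 2.1
eef_pos: [0.5864, -0.2445, 0.0713]
ee_rot: [[0.996, -0.092, -0.001], [-0.092, -0.996, 0.0], [-0.001, -0.0, -1.0]]
force: [-1.2, -0.5, 0.9]
grip_width: 0.997
grasp_force: 0.0
clock: 2.6
eef_pos: [0.5867, -0.2446, 0.0717]
ee_rot: [[0.996, -0.092, 0.001], [-0.092, -0.996, -0.0], [0.001, 0.0, -1.0]]
force: [0.1, -0.6, 0.1]
grip_width: 0.632
grasp_force: 0.0
```

```bash
python3 -m creep '[0,0,0,0,0, 0,0,0,0,0, 0,0,0,0,0, 0,0,0,0,0, 0,0,0,0,0]'; python3 -m creep '[0,0,0,0,0, 0,0,0,0,0, 0,0,0,0,0, 0,0,0,0,0, 0,0,0,0,0]'
```

```text
clock: 3.1
eef_pos: [0.5865, -0.2445, 0.0712]
ee_rot: [[0.996, -0.092, -0.0], [-0.092, -0.996, -0.0], [-0.0, 0.0, -1.0]]
force: [1.2, 0.6, -0.0]
grip_width: 0.292
grasp_force: 30.0
clock: 3.6
eef_pos: [0.5866, -0.2445, 0.0713]
ee_rot: [[0.996, -0.092, 0.0], [-0.092, -0.996, -0.0], [0.0, 0.0, -1.0]]
force: [0.6, -0.2, -1.1]
grip_width: 0.287
grasp_force: 30.0
```

```bash
python3 -m creep '[0,0,0,-0.015,0, 0,0,0,-0.04,0, 0,0,0,-0.065,0, 0,0,0,-0.075,0, 0,0,0,-0.075,0]'; python3 -m creep '[0,-0.001,-0.02,0,0, 0,-0.003,-0.05,0,0, 0,-0.006,-0.085,0,0, 0,-0.008,-0.12,0,0, 0,-0.0095,-0.15,0,0]';  python3 -m creep '[0,-0.003,-0.035,0,0, 0,-0.005,-0.07,0,0, 0,-0.008,-0.105,0,0, 0,-0.009,-0.13,0,0, 0,-0.0096,-0.1375,0,0]'
python3 -m creep '[0,0,0,0,0, 0,0,0,0,0]'
```

```text
clock: 4.1
eef_pos: [0.5875, -0.2448, 0.1484]
ee_rot: [[0.996, -0.092, 0.003], [-0.092, -0.996, -0.001], [0.003, 0.001, -1.0]]
force: [0.2, 0.3, -0.5]
grip_width: 0.29
grasp_force: 30.0
clock: 4.6
eef_pos: [0.5901, -0.0921, 0.145]
ee_rot: [[0.996, -0.091, -0.002], [-0.091, -0.996, 0.001], [-0.002, -0.0, -1.0]]
force: [-0.3, 0.4, 0.8]
grip_width: 0.291
grasp_force: 30.0
clock: 5.1
eef_pos: [0.5931, 0.0473, 0.1451]
ee_rot: [[0.996, -0.088, -0.002], [-0.088, -0.996, 0.001], [-0.002, -0.001, -1.0]]
force: [0.2, -0.4, 0.1]
grip_width: 0.292
grasp_force: 30.0
clock: 5.3
eef_pos: [0.5938, 0.0418, 0.1456]
ee_rot: [[0.996, -0.094, -0.001], [-0.094, -0.996, -0.001], [-0.001, 0.001, -1.0]]
force: [-0.0, -0.2, -1.0]
grip_width: 0.296
grasp_force: 30.0
```

Run:
```python
from h import *
s=observe();e=s["eef_pos"];print(e,s["force"],s["grip_width"])
ims=[]
for n in("top","side"):
    p,d=camera(n);np.save(f"pics/{n}1.npy",d)
    P=cloud(n,d)
    print(n,"stick",cyl(P,e[:2],.013,.08,.118,R=.022),cyl(P,e[:2],.013,.08,.105,R=.019),"cup",cyl(P,(.594,.0435),.019,.012,.036,.026))
    u,v=pix(n,[.594,.0435,.08]).astype(int)
    c=p[max(v-50,0):v+50,u-66:u+66];ims.append(cv2.resize(c,(400,303),interpolation=cv2.INTER_CUBIC))
cv2.imwrite("pics/c1.png",np.hstack(ims))
```

```text
[0.59384638 0.04175386 0.14560447] [-0.01430185 -0.24860792 -0.98357492] 0.2958652827996415
top stick (array([0.5938, 0.0418]), 0, nan) (array([0.5938, 0.0418]), 0, nan) cup (array([0.594 , 0.0435]), 0, nan)
side stick (array([0.5955, 0.0409]), 139, 0.0014) (array([0.5954, 0.0408]), 90, 0.0013) cup (array([0.5964, 0.0432]), 180, 0.0026)
  return _methods._mean(a, axis=axis, dtype=dtype,
  ret = ret.dtype.type(ret / rcount)
```

View pics/c1.png

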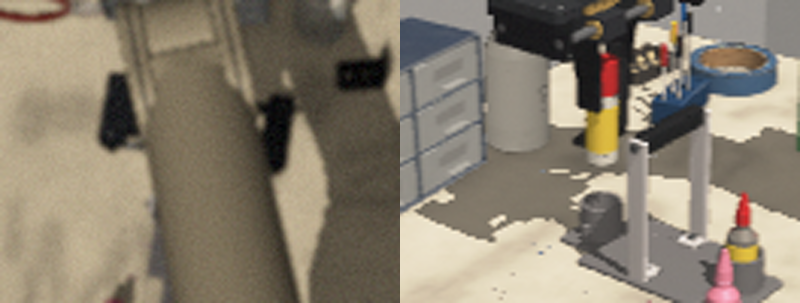

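The arm blocks the top view. In the side view the stick hangs upright, with its foot at (602,160) right above the cup at (600,208). The measured shift still needed is about 2 mm in +y. I'll apply it while descending.

```bash
python3 -m creep '[0,0.0004,-0.002,0.01,0, 0,0.0004,-0.002,0.02,0, 0,0.0004,-0.002,0.03,0, 0,0.0004,-0.002,0.033,0, 0,0.0004,-0.002,0.033,0]'
python3 - <<'E'
from h import *
s=observe();e=s["eef_pos"];print(e,s["force"])
p,d=camera("side");P=cloud("side",d)
print("stick",cyl(P,e[:2],.013,.05,.075,R=.019))
q=P[(P[...,2]>.012)&(P[...,2]<.036)&(np.hypot(P[...,0]-.595,P[...,1]-.0435)<.026)]
def f(c):
    r=np.hypot(*(q[:,:2]-c).T);a=r-.019;b=r-.0155;return np.where(abs(a)<abs(b),a,b)
for c0 in((.594,.0435),(.5964,.0432)):
    s=least_squares(f,c0,loss="soft_l1",f_scale=.001);print(s.x,s.cost)
u,v=pix("side",[.594,.0435,.05]).astype(int)
cv2.imwrite("pics/c2.png",cv2.resize(p[v-35:v+35,u-45:u+45],(720,560),interpolation=cv2.INTER_CUBIC))
E
```

```text
clock: 5.9
eef_pos: [0.5941, 0.0454, 0.1123]
ee_rot: [[0.996, -0.092, -0.001], [-0.092, -0.996, -0.0], [-0.001, 0.0, -1.0]]
force: [-0.0, 0.2, -0.4]
grip_width: 0.286
grasp_force: 30.0
[0.59409943 0.04540109 0.11228604] [-0.04113152  0.18489257 -0.4204865 ]
stick (array([0.5959, 0.0449]), 83, 0.0018)
[0.59614871 0.04484085] 6.850907946078626e-05
[0.59663536 0.04478307] 6.912880285877011e-05
```

View pics/c2.png

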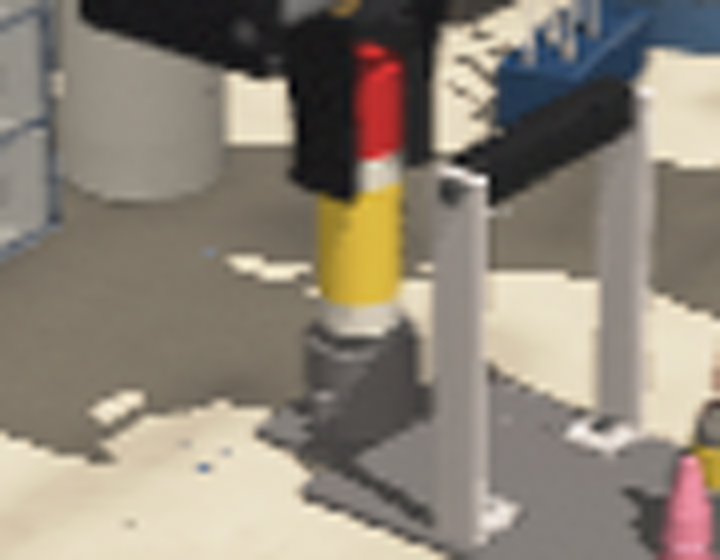

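The stick (column 362) is centred over the cup (column 361), with its foot at the rim at row 330. The two fits agree within 1 mm, so I'm lowering it.

```bash
python3 -m creep '[0,0.0003,0.0005,0.004,0, 0,0.0003,0.0005,0.008,0, 0,0.0003,0.0005,0.012,0, 0,0.0003,0.0005,0.015,0, 0,0.0003,0.0005,0.015,0]'
```

```text
clock: 6.45
eef_pos: [0.5945, 0.0449, 0.0977]
ee_rot: [[0.996, -0.092, -0.001], [-0.092, -0.996, -0.0], [-0.001, 0.0, -1.0]]
force: [-0.3, 0.6, -0.3]
grip_width: 0.296
grasp_force: 30.0
```

```bash
python3 -m creep '[0,0,0,0.006,0, 0,0,0,0.012,0, 0,0,0,0.016,0, 0,0,0,0.018,0, 0,0,0,0.018,0]'; python3 -m creep '[0,0,0,0.001,0, 0,0,0,0.0015,0, 0,0,0,0.0015,0]'
```

```text
clock: 6.95
eef_pos: [0.5947, 0.045, 0.0799]
ee_rot: [[0.996, -0.092, -0.001], [-0.092, -0.996, -0.0], [-0.001, 0.0, -1.0]]
force: [-1.2, -0.2, -1.1]
grip_width: 0.292
grasp_force: 30.0
clock: 7.25
eef_pos: [0.5949, 0.045, 0.0788]
ee_rot: [[0.996, -0.092, 0.0], [-0.092, -0.996, -0.0], [0.0, 0.0, -1.0]]
force: [-0.2, 0.1, -0.5]
grip_width: 0.295
grasp_force: 30.0
```

```bash
python3 -m creep '[0,0,0,0.0008,0, 0.3,0,0,0.0008,0, 0.45,0,0,0.0008,0, 0.6,0,0,0.0008,0, 0.6,0,0,0.0008,0]'; python3 -m creep '[0.7,0,0,0,0, 0.7,0,0,0,0, 0.7,0,0,0,0]'
```

```text
clock: 7.75
eef_pos: [0.5949, 0.045, 0.078]
ee_rot: [[0.996, -0.092, 0.0], [-0.092, -0.996, -0.0], [0.0, 0.0, -1.0]]
force: [0.1, -0.0, 0.6]
grip_width: 0.488
grasp_force: 0.0
clock: 8.05
eef_pos: [0.5948, 0.045, 0.0779]
ee_rot: [[0.996, -0.092, 0.0], [-0.092, -0.996, -0.0], [0.0, 0.0, -1.0]]
force: [0.3, 0.1, -0.4]
grip_width: 0.678
grasp_force: 0.0
```

```bash
python3 -m creep '[0.8,0,0,-0.02,0, 0.8,0,0,-0.06,0, 0.8,0,0,-0.1,0, 0.8,0,0,-0.13,0, 0.8,0,0,-0.13,0]'
python3 - <<'E'
from h import *
s=observe();e=s["eef_pos"];print(e,np.round(s["q"],1))
p,d=camera("side");P=cloud("side",d)
print("stick",cyl(P,(.595,.044),.013,.045,.09,R=.02),cyl(P,(.595,.044),.013,.045,.065,R=.02),cyl(P,(.595,.044),.013,.07,.09,R=.02))
t=P[(np.hypot(P[...,0]-.595,P[...,1]-.044)<.018)];print("ztop",np.sort(t[t[:,2]<.12][:,2])[-8:])
q=P[(P[...,2]>.112)&(P[...,2]<.145)&(np.hypot(P[...,0]-.522,P[...,1]-.05)<.06)]
m=q.mean(0);w,V=np.linalg.eigh(np.cov(q[:,:2].T));E=V[:,1];pr=(q[:,:2]-m[:2])@E
print(" bar",m.round(4),np.degrees(np.arctan2(E[1],E[0])),(m[:2]+E*(pr.min()+pr.max())/2).round(4),np.ptp(pr))
u,v=pix("side",[.55,.0435,.06]).astype(int)
cv2.imwrite("pics/c3.png",cv2.resize(p[v-45:v+45,u-60:u+60],(720,540),interpolation=cv2.INTER_CUBIC))
E
```

```text
clock: 8.55
eef_pos: [0.597, 0.0455, 0.213]
ee_rot: [[0.996, -0.092, 0.008], [-0.092, -0.996, 0.0], [0.008, -0.001, -1.0]]
force: [0.4, -0.1, 0.5]
grip_width: 0.8
grasp_force: 0.0
[0.59697163 0.04547136 0.21298862] [  10.4   18.1  -23.5   89.6    7.5   73.5 -109.4]
stick (array([0.5964, 0.044 ]), 169, 0.0016) (array([0.5966, 0.044 ]), 72, 0.0015) (array([0.5963, 0.0439]), 76, 0.0015)
ztop [0.09629919 0.09639459 0.09639799 0.09658528 0.09670687 0.09683113
 0.0972965  0.09745303]
 bar [0.5215 0.0571 0.1235] 82.31862848728763 [0.5205 0.0503] 0.09525376843458891
```

View pics/c3.png

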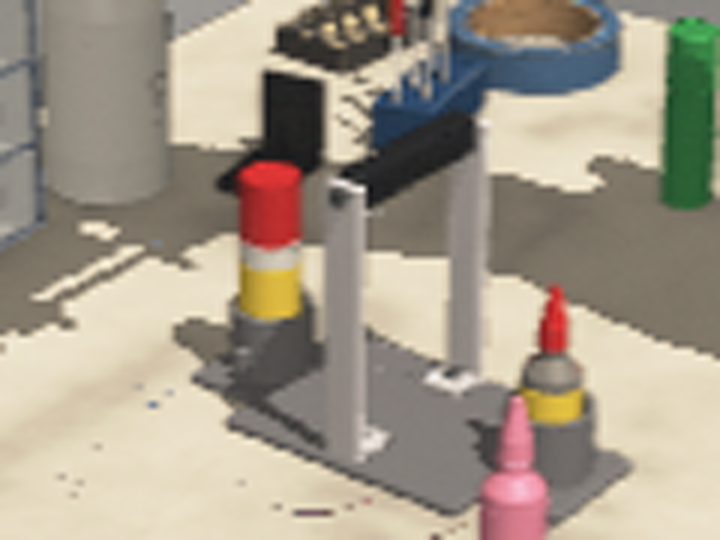

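The glue stick stands upright and fully seated: cap top at (270,170), top height 97 mm. The oil bottle is in its own cup at (555,440). Next I'm moving to the bar and turning a quarter turn.

```bash
python3 -m creep '[0.8,-0.02,0,0,-0.15, 0.8,-0.04,0,0,-0.3, 0.8,-0.06,0,0,-0.45, 0.8,-0.072,0,0,-0.6, 0.8,-0.072,0,0,-0.75]'; python3 -m creep '[0.8,0,0,0,-0.15, 0.8,0,0,0,-0.3, 0.8,0,0,0,-0.45, 0.8,0,0,0,-0.6, 0.8,0,0,0,-0.75]'; python3 -m creep '[0.8,0,0,0,-0.071, 0.8,0,0,0,-0.071, 0.8,0,0,0,-0.071]'
```

```text
clock: 9.1
eef_pos: [0.5213, 0.0517, 0.2068]
ee_rot: [[0.787, 0.617, -0.002], [0.617, -0.787, -0.001], [-0.002, -0.001, -1.0]]
force: [-0.1, -1.0, 0.8]
grip_width: 0.798
grasp_force: 0.0
clock: 9.6
eef_pos: [0.5225, 0.0515, 0.2065]
ee_rot: [[0.156, 0.988, -0.002], [0.988, -0.156, -0.0], [-0.0, -0.002, -1.0]]
force: [-0.0, 0.7, 0.6]
grip_width: 0.799
grasp_force: 0.0
clock: 9.9
eef_pos: [0.5227, 0.0515, 0.2071]
ee_rot: [[0.094, 0.996, -0.001], [0.996, -0.094, -0.0], [-0.0, -0.001, -1.0]]
force: [-0.3, -0.3, -0.2]
grip_width: 0.801
grasp_force: 0.0
```

```bash
python3 -m creep '[0.6,0,0,0.02,0, 0.6,0,0,0.05,0, 0.6,0,0,0.072,0, 0.6,0,0,0.082,0, 0.6,0,0,0.082,0]'; python3 -m creep '[0.5,0,0,0,0, 0.4,0,0,0,0, 0.35,0,0,0,0, 0.3,0,0,0,0, 0.25,0,0,0,0]'; python3 -m creep '[0.2,0,0,0,0, 0.15,0,0,0,0, 0,0,0,0,0, 0,0,0,0,0, 0,0,0,0,0]'
```

```text
clock: 10.4
eef_pos: [0.5223, 0.0516, 0.1248]
ee_rot: [[0.093, 0.996, -0.002], [0.996, -0.093, 0.0], [-0.0, -0.002, -1.0]]
force: [0.3, 0.2, 0.5]
grip_width: 0.606
grasp_force: 0.0
clock: 10.9
eef_pos: [0.5233, 0.0516, 0.1263]
ee_rot: [[0.092, 0.996, 0.001], [0.996, -0.092, -0.0], [-0.0, 0.001, -1.0]]
force: [0.4, 0.3, 0.4]
grip_width: 0.296
grasp_force: 0.0
clock: 11.4
eef_pos: [0.5235, 0.0516, 0.1261]
ee_rot: [[0.092, 0.996, 0.001], [0.996, -0.092, -0.0], [0.0, 0.001, -1.0]]
force: [2.4, -0.7, -0.2]
grip_width: 0.155
grasp_force: 30.0
```

Gripped: 0.155 × 87 mm is about 13.5 mm, which matches the bar. Now a slow lift.

```bash
python3 -m creep '[0,0,0,0,0, 0,0,0,-0.002,0, 0,0,0,-0.005,0, 0,0,0,-0.01,0, 0,0,0,-0.016,0]'; python3 -m creep '[0,0,0,-0.008,0, 0,0,0,-0.016,0, 0,0,0,-0.024,0, 0,0,0,-0.032,0, 0,0,0,-0.04,0]'; python3 -m creep '[0,0,0,-0.008,0, 0,0,0,-0.016,0, 0,0,0,-0.024,0, 0,0,0,-0.032,0, 0,0,0,-0.038,0]';python3 -m creep '[0,0,0,-0.004,0, 0,0,0,-0.006,0, 0,0,0,-0.006,0, 0,0,0,-0.006,0, 0,0,0,-0.006,0]'
python3 - <<'E'
from h import *
p,d=camera("side");P=cloud("side",d)
print("stick",cyl(P,(.595,.044),.013,.145,.19,R=.022))
q=P[(np.hypot(P[...,0]-.525,P[...,1]-.05)<.11)&(P[...,2]>.08)&(P[...,2]<.118)]
A=np.c_[q[:,:2],np.ones(len(q))];s=least_squares(lambda c:A@c-q[:,2],[0,0,.1],loss="soft_l1",f_scale=.001);print("plate plane",s.x,len(q))
u,v=pix("side",[.54,.0435,.15]).astype(int)
cv2.imwrite("pics/c4.png",cv2.resize(p[v-52:v+53,u-70:u+70],(720,540),interpolation=cv2.INTER_CUBIC))
E
```

```text
clock: 11.9
eef_pos: [0.5227, 0.0517, 0.1421]
ee_rot: [[0.092, 0.996, -0.001], [0.996, -0.092, -0.0], [-0.0, -0.001, -1.0]]
force: [0.6, 0.3, -4.7]
grip_width: 0.158
grasp_force: 30.0
clock: 12.4
eef_pos: [0.5232, 0.0516, 0.1827]
ee_rot: [[0.092, 0.996, 0.0], [0.996, -0.092, -0.0], [-0.0, 0.0, -1.0]]
force: [-0.3, -0.0, -4.2]
grip_width: 0.156
grasp_force: 30.0
clock: 12.9
eef_pos: [0.5233, 0.0517, 0.2208]
ee_rot: [[0.092, 0.996, 0.001], [0.996, -0.092, -0.0], [-0.0, 0.001, -1.0]]
force: [0.4, 0.1, -5.1]
grip_width: 0.158
grasp_force: 30.0
clock: 13.4
eef_pos: [0.5229, 0.0516, 0.2256]
ee_rot: [[0.092, 0.996, -0.001], [0.996, -0.092, -0.0], [-0.0, -0.001, -1.0]]
force: [0.4, -0.1, -4.4]
grip_width: 0.157
grasp_force: 30.0
stick (array([0.5937, 0.0446]), 187, 0.0015)
plate plane [-0.00162745 -0.01392212  0.10519099] 1078
```

View pics/c4.png

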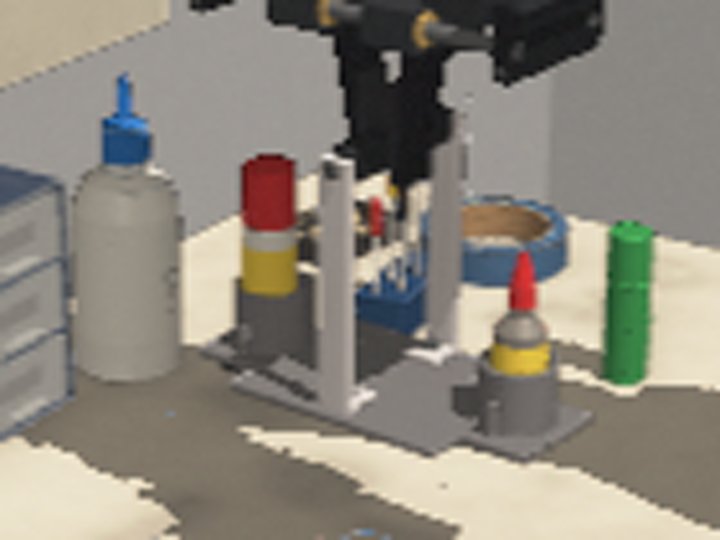

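The caddy hangs level, with a plate tilt of about 0.014 rad and its underside about 0.1 m up. The glue stick (268,225) and oil bottle (522,350) are both in their cups. I'll hold for over 2 s and then hand in.

```bash
for i in 1 2 3 4 5; do python3 -m creep '[0,0,0,0,0, 0,0,0,0,0, 0,0,0,0,0, 0,0,0,0,0, 0,0,0,0,0]' | grep -E 'clock|pos|grasp'; done; python3 -c "
from station import *
print(close_job())"
```

```text
clock: 13.95
eef_pos: [0.5231, 0.0516, 0.2259]
grasp_force: 30.0
clock: 14.45
eef_pos: [0.5231, 0.0517, 0.226]
grasp_force: 30.0
clock: 14.95
eef_pos: [0.5232, 0.0516, 0.226]
grasp_force: 30.0
clock: 15.45
eef_pos: [0.5231, 0.0516, 0.2259]
grasp_force: 30.0
clock: 15.95
eef_pos: [0.5231, 0.0517, 0.226]
grasp_force: 30.0
the job is handed in; nothing more can be done
None
```

The glue stick is standing in its cup, the caddy is held level by its handle about 10 cm above the bench with both containers in place, and the job is handed in; the hand-in gave no verdict.

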